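# Clamp a glued nesting doll in the bench press

### The arm

A 7-joint arm with a two-finger parallel gripper is mounted at the origin on the work surface. World frame = base frame: x ahead of the robot, y to its left, z up, the work surface at z = 0. Lengths are in m, angles in rad, forces in N, time in s.
With the tool pointing down it reaches from about 0.4 to 0.875 m from the base axis. Payload 19.3 kg.
Tool frame: the origin (TCP) lies at the very end of the fingers, on their centre line; the grasp point (between the pads) lies 19 mm behind it; z points along the fingers, y is the line along which they close (so a half turn about z gives the same grasp; the last joint's range is limited). The gripper opens to 85 mm and grips with 20 to 120 N. Pads are 22 mm wide; open, the fingers measure 114 mm over their backs; the gripper's body (76 mm by 85 mm) begins 54 mm behind the grasp point. The pads swing forward as they close: fully open they stand 13 mm farther back than shut.
Start: joints at [1.256, 0.521, -0.036, 1.599, 0.021, 1.021, -0.113], TCP at [0.151, -0.606, 0.231] pointing down, gripper open.
Joint ranges: [-2.91, 2.91], [-0.3, 2.13], [-1.5, 1.42], [0.17, 2.43], [-1.26, 4.41], [0.16, 1.93], [-2.52, 2.52]. Speed limits (rad/s): [1.89, 1.89, 2.39, 2.39, 3.01, 3.01, 3.01].

### API

Orientations are given as [roll, pitch, yaw] about the fixed x, y, z axes, in that order (R = Rz(yaw) Ry(pitch) Rx(roll)).
In Python, from workcell import bot gives the robot as it stands. The module is installed in compiled form; this text tells all that it offers.
- The arm moves only by the tool apply_moves, never from a script. Its arguments are lists of equal length, an entry for each row: "claw": the finger opening in m, from 0 to 0.0854; "xyz": the shift along the tool's x, y, z in m, a list of three; "twist": the turn, a rotation vector about the tool's x, y, z in rad, a list of three. A call has 1 to 20 rows; each row shifts and turns the commanded pose from where the row before left it, along the tool's axes as they then stand; what a row does not reach is not made up. A row lasts 1/10 s, in which the tool goes at most 50 mm and 8.59 degrees, less where a joint would pass 70% of its speed; a pose out of reach is approached as far as the arm can. A call with a gripper value outside its range is refused whole. The fingers move at their own pace and stop on an object; "force" is the grip in N (left out, the last holds). Time passes only in rows, so rows that do not move let the fingers close. It gives the time, the measured TCP pose, the force, the opening and the grip force at its end, in the units of the state.
- bot.observe(): the state, without advancing time (a new reading comes with each control period).
- bot.grab_frame(name): name is "scene" or "side" or "wrist"; returns a dict with "img" (384x512x3 uint8, red, green, blue), "vfov" (degrees; the focal length in pixels is half the picture's height over the tangent of half this angle, whatever the lens; pixels are square), "cx", "cy" (the principal point, pixels), "view" (4x4, takes a point from world to camera coordinates). Camera axes: x right, y up, looking along -z (the intrinsics and any distortion apply to the point x, -y, -z); pixel columns grow to the right and rows downward; lengths in m; the calibration is good to about 2 mm. A picture is of the moment at which its call begins. There is no depth.
- bot.job_done(): hands the job in; it is judged then, once.
Trained networks look in the newest picture that a camera, given by its name, has taken for a name from the list of things; names that differ only in an ending like _2 or _b are one class to them, and where a whole thing is asked for, a point or a joint stands for the part that bears it (a point fixed in the world has none). Each returns a list of dicts, best first, with "score" (0 to 1); they miss things now and then, are a little off and sometimes report something else, mostly with a low value. They report only what shows in the picture. A call takes as long as a camera call. They do not tell look-alikes from the thing itself.
- bot.find_in(camera, query): "position" ([x, y, z] in m, in world coordinates, good to about 4 mm: the middle of the surface that is visible of it).
The state is a dict: "clock": time; "qpos": joint angles; "qd": joint speeds; "joint_efforts": joint torques, N m; "position": TCP position; "tool_rot": TCP orientation; "force": force on the tool from outside, world axes, zero at the start; "moment": the same for the moment, N m; "grip_width": finger opening in m; "finger_force": force on a finger pad.
Only numpy, scipy, OpenCV 4.12 (cv2) and the standard library are available. Lean on these libraries where they do the work, as an engineer would, in place of code of your own. Each camera call takes 0.05 s, during which the arm holds its last target. There are 200 camera calls.

### The job

The glued wooden nesting doll stands in the seat of the small gluing press. With a finger, push the steel strap of the press round until it lies over the doll against its stop, and only then press the cam lever on the strap all the way down, so that the rubber foot clamps the doll. Push gently, do not touch the doll itself, and leave it, the paint pots and the other things standing where they are.

Things in the scene. Friction and masses are not known exactly. Their poses are not given: they have to be found in the camera images.
- press: The gluing press, fixed; plywood base 100 x 190 x 18 mm (x, y, z), y from -90 to +100 mm, origin on the table. The doll's seat (ring 6 mm high, inside diameter 48 mm) is centred at x = 0, y = -40 mm. An upright steel post, 26 mm diameter, at x = 0, y = +70 mm carries the swinging strap on top.
- swing (a joint): Angle of the strap about the post's upright axis, rad. 0: over the doll against its stop, pointing from the post along the press's -y. Greater: more open, turned clockwise seen from above, free end on the press's -x side (at 1.57 it points along -x). Range 0 to 1.6, starts at 0.8 to 1.35. Stiff (about 2 N at 90 mm from the axis); stays where it is left.
- strap: Steel bar 24 mm wide, 12 mm thick, from y = +14 to its free end at y = -128 mm. Origin on the post's axis at the bar's underside, 130 mm above the table (a bolt head, 22 mm across, rises 6 mm above the bar). Closed, its axes are those of the press. Carries the foot and the cam lever, whose pivot is at y = -110, z = +25 mm between cheeks 22 mm long, rising 20 mm above the bar.
- cam (a joint): How far the cam lever is pushed down, rad. 0: it slopes up from its pivot towards the post, 0.85 rad (49 degrees) above level. 0.85: fully down, level above the strap, at its stop. Starts at 0 to 0.12. Needs about 5 to 9 N near its end and stays where it is left.
- lever_tip (a point): Middle of the cam lever's end, 65 mm from its pivot. The lever is 12 mm wide, 8 mm thick, with a black end piece 18 x 27 x 10 mm (width, length, thickness). It moves in the upright plane along the strap; pushed down, its end also moves towards the post. Up, the end is about 204 mm above the table; fully down, 155 mm.
- foot: Round rubber foot, 24 mm diameter, 10 mm high, under the strap below the lever's pivot; origin at the centre of its underside. With the lever up it is about 6 mm above the doll's head (114 mm above the table); the cam pushes it down about 9 mm and it is sprung, clamping the doll with about 8 N.
- doll: The plain wooden nesting doll, 90 mm tall, 58 mm across at the belly, standing upright on the press's base in the ring seat; its origin is the centre of its underside. Loose.
- jar_a: Paint pot, 38 mm diameter, 58 mm tall, standing near the press on its -x side, in part below the path of the strap. Origin at the underside, as for all that follow; all of them are loose bystanders.
- jar_b: Paint pot, 38 mm diameter, 66 mm tall, on the press's +x side.
- jar_c: Varnish jar, 46 mm diameter, 62 mm tall.
- egg: Wooden egg blank with a flat foot, 49 mm diameter, 60 mm tall, beyond the press's -y end.
- painted_doll: Small finished nesting doll, 49 mm diameter, 77 mm tall.
- water_glass: Open glass, 68 mm diameter, 85 mm tall.
- brush_pot: Ceramic pot, 68 mm diameter, 100 mm tall, with brushes up to 215 mm above the table.
There are look-alikes about, which are no part of the job. What is shaped like the doll but pink or purple is not meant. What is shaped like the press but orange is not meant.

How it is judged:
By the outcome, as a careful person would: the job done as asked, in the order asked, and still so for the second after the job is handed in, with the robot touching nothing.
It also fails if it takes over 48 s, if anything falls off the work surface, if the arm or the gripper's body presses on something with over 40 N, if the wrist force passes 120 N, or if a joint passes its speed limit or range.

## Working session

There is one attempt and no reset: what is moved stays moved. The work goes in short steps, Python scripts to look and compute and a tool call to move; the robot and the scene stay as the last step left them, time stands still between calls to the robot, and variables do not carry over. Pictures are saved under pics/ and viewed, at most 10 in all, crops included, and the job is handed in when it is done.

Besides the shell and the picture viewer there is one more tool, called as name(argument=value, ...), one argument or row to a line, values as JSON. apply_moves: Moves the arm, as the interface text tells. Its arguments: {"type":"object","properties":{"claw":{"type":"array"},"xyz":{"type":"array"},"twist":{"type":"array"},"force":{"type":"number"}},"required":["claw","xyz","twist"]}

```bash
mkdir -p pics
cat > h.py <<'E'
from workcell import bot
import numpy as np, cv2
def snap(n,f):
    d=bot.grab_frame(n); cv2.imwrite(f,cv2.cvtColor(d['img'],cv2.COLOR_RGB2BGR)); return d
def proj(d,P):
    P=np.atleast_2d(P); V=np.array(d['view']); c=P@V[:3,:3].T+V[:3,3]
    f=d['img'].shape[0]/2/np.tan(np.radians(d['vfov'])/2)
    return np.c_[d['cx']+f*c[:,0]/-c[:,2], d['cy']-f*c[:,1]/-c[:,2]]
E
python3 - <<'E'
from h import *
a=snap('scene','pics/a.png');b=snap('side','pics/b.png')
cv2.imwrite('pics/ab.png',cv2.resize(np.vstack([cv2.imread('pics/a.png'),cv2.imread('pics/b.png')]),(450,600)) if 0 else np.vstack([cv2.imread('pics/a.png')]))
print([k for k in a],a['vfov'],{k:v for k,v in a.items() if k not in('img','view')})
for c in('scene','side'):
  for q in['press','strap','lever_tip','foot','doll','jar_a','jar_b','jar_c','egg','painted_doll','water_glass','brush_pot']:
    for r in bot.find_in(c,q)[:3]:
      print(c,q,np.round(r['position'],3),round(r['score'],2),proj(a if c=='scene' else b,r['position']).round()[0])
print(bot.observe())
E
```

```text
['img', 'vfov', 'cx', 'cy', 'view'] 50.10960140238293 {'vfov': 50.10960140238293, 'cx': 264.69210786080913, 'cy': 192.55715026452276}
scene press [0.345 0.232 0.021] 0.92 [344. 185.]
scene press [0.611 0.164 0.016] 0.82 [325. 240.]
scene strap [0.546 0.177 0.142] 0.96 [333. 195.]
scene strap [0.344 0.203 0.147] 0.77 [340. 155.]
scene lever_tip [0.713 0.119 0.045] 0.72 [310. 258.]
scene lever_tip [0.532 0.164 0.187] 0.58 [330. 180.]
scene lever_tip [0.337 0.194 0.183] 0.47 [338. 145.]
scene doll [ 0.539 -0.04   0.053] 0.81 [261. 211.]
scene doll [0.612 0.085 0.065] 0.8 [299. 227.]
scene doll [0.744 0.199 0.053] 0.63 [339. 267.]
scene jar_a [0.714 0.116 0.045] 0.87 [309. 259.]
scene jar_a [0.509 0.131 0.038] 0.7 [315. 212.]
scene jar_a [0.611 0.166 0.018] 0.56 [326. 240.]
scene jar_b [0.714 0.116 0.045] 0.87 [309. 259.]
scene jar_b [0.509 0.131 0.038] 0.7 [315. 212.]
scene jar_b [0.611 0.166 0.018] 0.56 [326. 240.]
scene jar_c [0.714 0.116 0.045] 0.87 [309. 259.]
scene jar_c [0.509 0.131 0.038] 0.7 [315. 212.]
scene jar_c [0.611 0.166 0.018] 0.56 [326. 240.]
scene egg [ 0.644 -0.016  0
[... 1362 characters left out ...]
ray([ 1.25578149,  0.52138752, -0.03629554,  1.59951027,  0.02119242,
        1.02108648, -0.11275517]), 'qd': array([ 5.63672273e-04, -1.79648813e-03,  1.06321394e-04, -1.46731808e-03,
       -6.94569544e-04,  9.66870975e-05, -7.78993057e-04]), 'joint_efforts': array([-6.47731104e-04, -9.26816297e+01,  1.97768547e+00, -3.70240259e+01,
        1.79045938e-02,  1.82112573e-03, -7.70415249e-05]), 'position': array([ 0.15145911, -0.60636168,  0.23129493]), 'tool_rot': array([-3.14158509e+00, -4.59029037e-06,  2.44809106e-01]), 'force': array([ 0.1094442 , -0.40314695, -0.29845106]), 'moment': array([-0.01304093,  0.02321626,  0.04544433]), 'finger_force': 0.0, 'grip_width': 0.08537919665285973}
```

View pics/a.png

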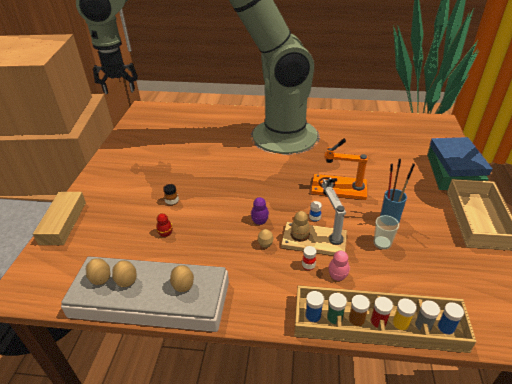

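View pics/b.png

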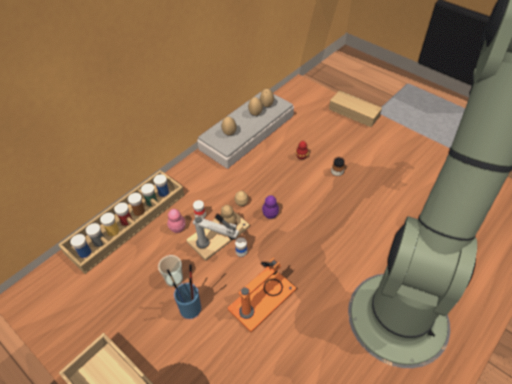

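The real press is the tan one: post near (0.60, 0.19), with the strap swung towards the robot. The orange press, near (0.34, 0.23), is the look-alike. I'm moving to a wrist view.

apply_moves(
  claw=[0.045,0.045,0.045,0.045,0.045,0.045,0.045,0.045,0.045,0.045,0.045,0.045,0.045,0.045,0.045,0.045,0.045,0.045,0.045],
  xyz=[
    [0.0245,-0.0285,-0.008],
    [0.0245,-0.0285,-0.008],
    [0.0245,-0.0285,-0.008],
    [0.0245,-0.0285,-0.008],
    [0.0245,-0.0285,-0.008],
    [0.0245,-0.0285,-0.008],
    [0.0245,-0.0285,-0.008],
    [0.0245,-0.0285,-0.008],
    [0.0245,-0.0285,-0.008],
    [0.0245,-0.0285,-0.008],
    [0.0245,-0.0285,-0.008],
    [0.0245,-0.0285,-0.008],
    [0.0245,-0.0285,-0.008],
    [0.0245,-0.0285,-0.008],
    [0.0245,-0.0285,-0.008],
    [0.0245,-0.0285,-0.008],
    [0.0245,-0.0285,-0.008],
    [0.0245,-0.0285,-0.008],
    [0,0,0],
  ],
  twist=[
    [0,0,0],
    [0,0,0],
    [0,0,0],
    [0,0,0],
    [0,0,0],
    [0,0,0],
    [0,0,0],
    [0,0,0],
    [0,0,0],
    [0,0,0],
    [0,0,0],
    [0,0,0],
    [0,0,0],
    [0,0,0],
    [0,0,0],
    [0,0,0],
    [0,0,0],
    [0,0,0],
    [0,0,0],
  ],
)

```text
clock: 3.2
position: [0.4565, 0.0025, 0.3762]
tool_rot: [-3.14, -0.002, 0.25]
force: [0.6, -0.4, -0.7]
grip_width: 0.045
finger_force: 0.0
```

Run:
```python
from h import *
d=snap('wrist','pics/w1.png'); V=np.array(d['view']); print('cam',-V[:3,:3].T@V[:3,3],V[:3,:3].round(2).tolist(),d['vfov'],d['cx'],d['cy'])
for q in['press','strap','lever_tip','foot','doll','jar_a','brush_pot','water_glass']:
    for r in bot.find_in('wrist',q)[:2]:
      print(q,np.round(r['position'],3),round(r['score'],2),proj(d,r['position']).round()[0])
```

```text
cam [0.53155745 0.02152652 0.51979156] [[0.25, -0.97, -0.0], [0.92, 0.24, -0.3], [0.29, 0.07, 0.95]] 67.38956950315703 253.95996105702756 186.01180853166466
press [0.58  0.163 0.02 ] 0.97 [175.  42.]
press [0.494 0.131 0.057] 0.74 [180. 102.]
strap [0.539 0.172 0.138] 0.78 [136.  58.]
strap [0.338 0.206 0.14 ] 0.63 [ 94. 202.]
lever_tip [0.332 0.192 0.193] 0.92 [ 82. 224.]
lever_tip [0.525 0.168 0.187] 0.65 [121.  67.]
foot [0.506 0.149 0.125] 0.62 [155.  91.]
foot [0.339 0.172 0.121] 0.37 [124. 202.]
doll [0.587 0.084 0.095] 0.9 [220.  42.]
doll [ 0.526 -0.042  0.075] 0.66 [295. 111.]
jar_a [ 0.463 -0.344  0.052] 0.71 [452. 192.]
jar_a [0.498 0.131 0.057] 0.57 [180. 100.]
brush_pot [0.525 0.17  0.188] 0.71 [118.  67.]
brush_pot [0.48  0.347 0.067] 0.62 [31. 75.]
water_glass [0.568 0.32  0.052] 0.85 [60. 17.]
```

View pics/w1.png

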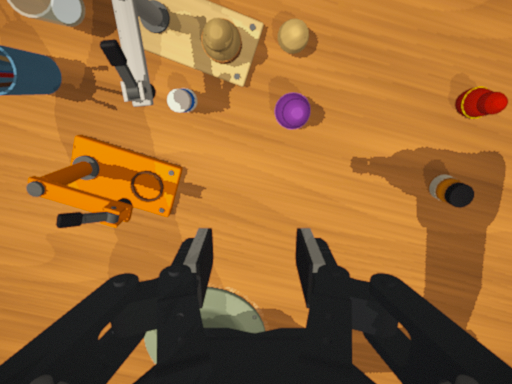

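The tan press is at the top left, with its strap from (150,15) to (138,98) and the black lever end at (113,50). Next I centre the view on it.

apply_moves(
  claw=[0.045,0.045,0.045,0.045,0.045,0.045],
  xyz=[
    [0.027,-0.02,0],
    [0.027,-0.02,0],
    [0.027,-0.02,0],
    [0.027,-0.02,0],
    [0.027,-0.02,0],
    [0,0,0],
  ],
  twist=[
    [0,0,0],
    [0,0,0],
    [0,0,0],
    [0,0,0],
    [0,0,0],
    [0,0,0],
  ],
)

```text
clock: 4.25
position: [0.5628, 0.131, 0.3743]
tool_rot: [-3.14, 0.001, 0.248]
force: [-1.9, -0.0, -0.2]
grip_width: 0.0449
finger_force: 0.0
```

Run:
```python
from h import *
d=snap('wrist','pics/w2.png'); import pickle; pickle.dump(d,open('w2.pkl','wb'))
im=cv2.imread('pics/w2.png')[:250,60:400]; cv2.imwrite('pics/w2c.png',cv2.resize(im,None,fx=2.3,fy=2.3,interpolation=cv2.INTER_CUBIC))
for q in['press','strap','lever_tip','foot','doll','jar_a','brush_pot']:
    for r in bot.find_in('wrist',q)[:2]:
      print(q,np.round(r['position'],3),round(r['score'],2),proj(d,r['position']).round()[0])
print(bot.observe()['position'])
```

```text
press [0.595 0.165 0.02 ] 0.89 [240. 119.]
press [0.344 0.256 0.015] 0.75 [164. 236.]
strap [0.556 0.178 0.14 ] 0.71 [219. 153.]
strap [0.346 0.265 0.138] 0.55 [135. 271.]
lever_tip [0.529 0.168 0.193] 0.85 [217. 186.]
lever_tip [ 0.608 -0.314  0.022] 0.22 [502. 179.]
doll [ 0.531 -0.034  0.057] 0.93 [345. 189.]
doll [0.718 0.199 0.073] 0.8 [234.  28.]
jar_a [0.5   0.139 0.056] 0.9 [241. 182.]
jar_a [0.694 0.118 0.07 ] 0.87 [286.  62.]
brush_pot [0.476 0.378 0.095] 0.69 [ 82. 166.]
[0.56162308 0.12716267 0.37563136]
```

View pics/w2c.png

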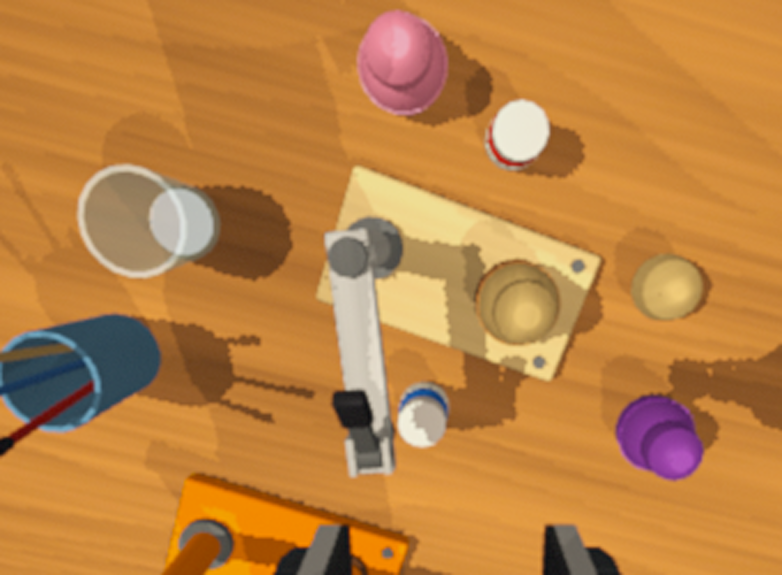

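The tan press sits centrally in the crop: bolt at (349,256), strap end at (370,471), lever end at (352,405), doll head at (525,308). jar_a (423,415) is next to the strap. I'm back-projecting these points.

```bash
cat >> h.py <<'E'
def back(d,uv,z):
    V=np.array(d['view']); f=d['img'].shape[0]/2/np.tan(np.radians(d['vfov'])/2)
    C=-V[:3,:3].T@V[:3,3]; r=V[:3,:3].T@np.array([(uv[0]-d['cx'])/f,-(uv[1]-d['cy'])/f,-1]); return C+r*(z-C[2])/r[2]
E
python3 - <<'E'
from h import *; import pickle
d=pickle.load(open('w2.pkl','rb'))
p={}
for n,u,v,z in[('tl',356,167,.018),('tr',602,258,.018),('br',551,380,.018),('bl',318,298,.018),('bolt',349,256,.148),('e1',391,470,.142),('e2',352,474,.142),('s1',326,232,.142),('s2',367,229,.142),('lev',352,392,.203),('dollhead',526,308,.108),('jar',423,415,.058)]:
    p[n]=back(d,(u/2.3+60,v/2.3),z); print(n,p[n].round(4))
L=lambda a,b:np.linalg.norm(p[a]-p[b])
print(L('tl','tr'),L('tr','br'),L('br','bl'),L('tl','bl'),L('e1','e2'),L('bolt','e1'))
e=(p['e1']+p['e2'])/2-p['bolt']; y=(p['tl']-p['tr'])+(p['bl']-p['br'])
c=(p['tl']+p['tr']+p['br']+p['bl'])/4
yaw=np.arctan2(-y[0],y[1]); print('len',np.linalg.norm(e[:2]),'strap dir',np.arctan2(e[1],e[0]),'yaw',yaw)
yh=np.array([-np.sin(yaw),np.cos(yaw)]); print('post from base',c[:2]+.065*yh,'seat',c[:2]-.045*yh)
print('swing', (-np.pi/2+yaw)-np.arctan2(e[1],e[0]))
E
```

```text
tl [0.6567 0.2213 0.018 ]
tr [0.6399 0.034  0.018 ]
br [0.5431 0.0436 0.018 ]
bl [0.5605 0.2301 0.018 ]
bolt [0.607  0.1972 0.148 ]
e1 [0.4893 0.1478 0.142 ]
e2 [0.4809 0.1702 0.142 ]
s1 [0.6158 0.2127 0.142 ]
s2 [0.6228 0.1913 0.142 ]
lev [0.5487 0.1757 0.203 ]
dollhead [0.5999 0.0907 0.108 ]
jar [0.5032 0.1342 0.058 ]
0.18803703808890365 0.09725103629340873 0.18734043167795364 0.0965568119520536 0.023940113304852514 0.12778867951018788
len 0.12772833193444594 strap dir -2.837823212520831 yaw -0.0911453990546118
post from base [0.60597427 0.19697492] seat [0.59596215 0.08743151]
swing 1.1758814866713225
```

Everything matches the given sizes: post at (0.606, 0.197), strap length 128 mm, swing about 1.18. I'll go behind the strap with the fingers part-open, so the body stays clear of the lever.

apply_moves(
  claw=[0.065,0.065,0.065,0.065,0.065,0.065,0.065,0.065,0.065,0.065,0.065,0.065,0.065],
  xyz=[
    [-0.0124,-0.0325,0],
    [-0.0124,-0.0325,0],
    [-0.0124,-0.0325,0],
    [-0.0124,-0.0325,0],
    [0,0,0.02],
    [0,0,0.032],
    [0,0,0.032],
    [0,0,0.032],
    [0,0,0.032],
    [0,0,0.032],
    [0,0,0.032],
    [0,0,0.023],
    [0,0,0.0],
  ],
  twist=[
    [0,0,0],
    [0,0,0],
    [0,0,0],
    [0,0,0],
    [0,0,-0.056],
    [0,0,0],
    [0,0,0],
    [0,0,0],
    [0,0,0],
    [0,0,0],
    [0,0,0],
    [0,0,0],
    [0,0,0],
  ],
)

```text
clock: 5.95
position: [0.481, 0.241, 0.1382]
tool_rot: [3.141, 0.004, 0.301]
force: [0.4, 0.1, 0.6]
grip_width: 0.0651
finger_force: 0.0
```

Run:
```python
from h import *
d=snap('wrist','pics/w3.png'); o=bot.observe()
s=snap('scene','pics/s3.png'); a=cv2.imread('pics/w3.png')
b=cv2.resize(cv2.imread('pics/s3.png')[120:290,240:420],None,fx=1.5,fy=1.5)
cv2.imwrite('pics/c3.png',np.hstack([a,np.vstack([b,np.zeros((384-b.shape[0],b.shape[1],3),np.uint8)])]))
for k in('position','tool_rot','qpos','force','grip_width'):print(k,np.round(o[k],4))
R=np.array([[np.cos(o['tool_rot'][2]),np.sin(o['tool_rot'][2])],[np.sin(o['tool_rot'][2]),-np.cos(o['tool_rot'][2])]])
print('tool-frame post->tcp',R@(o['position'][:2]-np.array([.606,.197])))
```

```text
position [0.4817 0.2416 0.14  ]
tool_rot [3.1414e+00 1.8000e-03 3.0060e-01]
qpos [-0.1654  0.5593 -0.5606  1.8883  0.4     0.8088 -2.209 ]
force [-0.8077  0.5345  0.3431]
grip_width 0.065
tool-frame post->tcp [-0.10551444 -0.07944023]
```

View pics/c3.png

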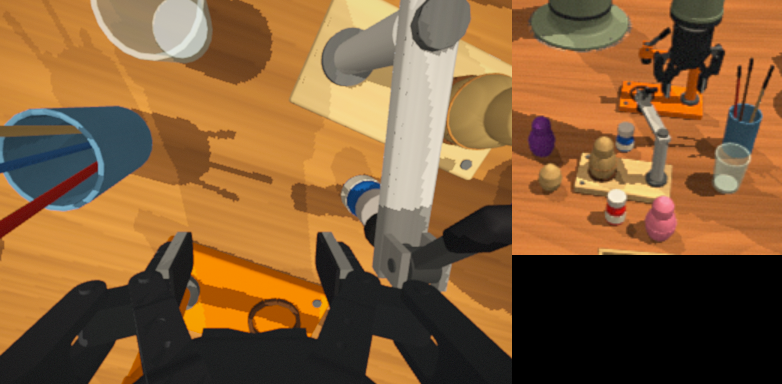

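The finger is behind the strap and clear of everything; the wrist linkage is wide, so I contact nearer the strap's free end. Now I lower it and approach.

apply_moves(
  claw=[0.065,0.065,0.065,0.065,0.065,0.065,0.065,0.065],
  xyz=[
    [-0.005,0,0.01],
    [-0.0045,0,0.011],
    [0,0.004,0],
    [0,0.004,0],
    [0,0.004,0],
    [0,0.004,0],
    [0,0.002,0],
    [0,0,0],
  ],
  twist=[
    [0,0,0],
    [0,0,0],
    [0,0,0],
    [0,0,0],
    [0,0,0],
    [0,0,0],
    [0,0,0],
    [0,0,0],
  ],
)

```text
clock: 6.85
position: [0.4786, 0.2217, 0.1194]
tool_rot: [3.142, -0.0, 0.3]
force: [-0.4, 0.0, -0.1]
grip_width: 0.0651
finger_force: 0.0
```

Run:
```python
from h import *
d=snap('wrist','pics/w4.png'); snap('side','pics/s4.png'); a=cv2.imread('pics/w4.png')[:,180:]
b=cv2.resize(cv2.imread('pics/s4.png')[180:330,150:300],None,fx=2.5,fy=2.5)
cv2.imwrite('pics/c4.png',np.hstack([a,cv2.copyMakeBorder(b,0,9,0,0,0)]));print(bot.observe()['force'],bot.observe()['position'])
```

```text
[0.11579739 0.62809726 0.40302931] [0.47841192 0.2221186  0.11937895]
```

View pics/c4.png

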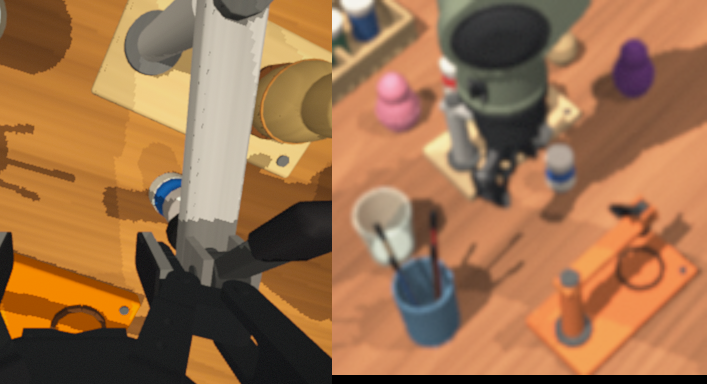

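The finger pad is just beside the strap's end near the cheeks, with no contact force. I start the arc slowly.

apply_moves(
  claw=[0.065,0.065,0.065,0.065,0.065,0.065,0.065,0.065,0.065,0.065],
  xyz=[
    [-0.00172,0.0035,0],
    [-0.00172,0.0035,0],
    [-0.00172,0.0035,0],
    [-0.00172,0.0035,0],
    [-0.00172,0.0035,0],
    [-0.00172,0.0035,0],
    [-0.00172,0.0035,0],
    [-0.00172,0.0035,0],
    [-0.00172,0.0035,0],
    [-0.00172,0.0035,0],
  ],
  twist=[
    [0,0,-0.03],
    [0,0,-0.03],
    [0,0,-0.03],
    [0,0,-0.03],
    [0,0,-0.03],
    [0,0,-0.03],
    [0,0,-0.03],
    [0,0,-0.03],
    [0,0,-0.03],
    [0,0,-0.03],
  ],
)

```text
clock: 7.95
position: [0.4772, 0.1834, 0.1193]
tool_rot: [-3.141, 0.0, 0.602]
force: [-2.2, 0.2, 0.8]
grip_width: 0.0649
finger_force: 0.9
```

Run:
```python
from h import *
d=snap('wrist','pics/w5.png'); a=cv2.imread('pics/w5.png'); cv2.imwrite('pics/w5c.png',a)
o=bot.observe();print(o['force'],o['position'],o['tool_rot'])
y=o['tool_rot'][2];R=np.array([[np.cos(y),np.sin(y)],[np.sin(y),-np.cos(y)]])
print(R@(o['position'][:2]-np.array([.606,.197])),R@o['force'][:2])
```

```text
[0.05673175 0.61396968 0.88899117] [0.47740708 0.18273099 0.11923618] [-3.14157178e+00  4.40075839e-04  6.03852048e-01]
[-0.11395403 -0.06127171] [ 0.39532173 -0.4731786 ]
```

View pics/w5c.png

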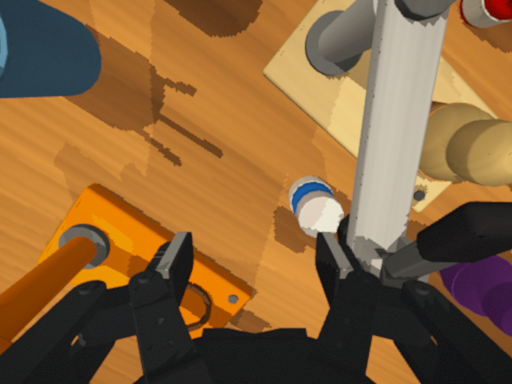

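The strap follows the finger at about 2 N and jar_a is clear below. Continuing.

apply_moves(
  claw=[0.065,0.065,0.065,0.065,0.065,0.065,0.065,0.065,0.065,0.065,0.065,0.065,0.065,0.065,0.065,0.065,0.065,0.065,0.065,0.065],
  xyz=[
    [-0.00172,0.0035,0],
    [-0.00172,0.0035,0],
    [-0.00172,0.0035,0],
    [-0.00172,0.0035,0],
    [-0.00172,0.0035,0],
    [-0.00172,0.0035,0],
    [-0.00172,0.0035,0],
    [-0.00172,0.0035,0],
    [-0.00172,0.0035,0],
    [-0.00172,0.0035,0],
    [-0.00172,0.0035,0],
    [-0.00172,0.0035,0],
    [-0.00172,0.0035,0],
    [-0.00172,0.0035,0],
    [-0.00172,0.0035,0],
    [-0.00172,0.0035,0],
    [-0.00172,0.0035,0],
    [-0.00172,0.0035,0],
    [-0.00172,0.0035,0],
    [-0.00172,0.0035,0],
  ],
  twist=[
    [0,0,-0.03],
    [0,0,-0.03],
    [0,0,-0.03],
    [0,0,-0.03],
    [0,0,-0.03],
    [0,0,-0.03],
    [0,0,-0.03],
    [0,0,-0.03],
    [0,0,-0.03],
    [0,0,-0.03],
    [0,0,-0.03],
    [0,0,-0.03],
    [0,0,-0.03],
    [0,0,-0.03],
    [0,0,-0.03],
    [0,0,-0.03],
    [0,0,-0.03],
    [0,0,-0.03],
    [0,0,-0.03],
    [0,0,-0.03],
  ],
)

```text
clock: 10.0
position: [0.5093, 0.1134, 0.1192]
tool_rot: [-3.141, 0.0, 1.202]
force: [-2.2, -0.2, 1.0]
grip_width: 0.065
finger_force: 0.9
```

```bash
cat > st.py <<'E'
from h import *
o=bot.observe();print(o['force'].round(2),o['position'].round(4),o['tool_rot'].round(3),o['qpos'].round(2))
y=o['tool_rot'][2];R=np.array([[np.cos(y),np.sin(y)],[np.sin(y),-np.cos(y)]])
print('rel',R@(o['position'][:2]-np.array([.606,.197])),R@o['force'][:2])
E
python3 st.py
```

```text
[-2.16 -0.25  1.04] [0.5093 0.1134 0.1192] [-3.141  0.     1.202] [ 0.22  0.62 -0.77  1.94  0.59  0.82 -1.24]
rel [-0.11287925 -0.05999428] [-1.01018594 -1.92154717]
```

apply_moves(
  claw=[0.065,0.065,0.065,0.065,0.065,0.065,0.065,0.065,0.065],
  xyz=[
    [-0.00172,0.0035,0],
    [-0.00172,0.0035,0],
    [-0.00172,0.0035,0],
    [-0.00172,0.0035,0],
    [-0.00172,0.0035,0],
    [-0.00172,0.0035,0],
    [-0.00172,0.0035,0],
    [-0.00087,0.00174,0],
    [-0.00087,0.00174,0],
  ],
  twist=[
    [0,0,-0.03],
    [0,0,-0.03],
    [0,0,-0.03],
    [0,0,-0.03],
    [0,0,-0.03],
    [0,0,-0.03],
    [0,0,-0.03],
    [0,0,-0.015],
    [0,0,-0.015],
  ],
)

```text
clock: 10.9
position: [0.5328, 0.0928, 0.1192]
tool_rot: [-3.141, 0.0, 1.441]
force: [-1.1, -0.5, 1.0]
grip_width: 0.0647
finger_force: 0.9
```

```bash
python3 st.py
```

```text
[-1.1  -0.53  1.02] [0.5328 0.0928 0.1192] [-3.141  0.     1.441] [ 0.3   0.67 -0.82  1.89  0.63  0.87 -0.98]
rel [-0.11275491 -0.05911678] [-0.66545397 -1.0190924 ]
```

apply_moves(
  claw=[0.065,0.065,0.065,0.065],
  xyz=[
    [-0.0008,0.0017,0],
    [-0.0008,0.0017,0],
    [0,0.001,0],
    [0,0,0],
  ],
  twist=[
    [0,0,-0.015],
    [0,0,-0.015],
    [0,0,0],
    [0,0,0],
  ],
)

```text
clock: 11.3
position: [0.5368, 0.0906, 0.1192]
tool_rot: [-3.141, 0.0, 1.471]
force: [-3.8, -0.9, 1.0]
grip_width: 0.065
finger_force: 1.8
```

```bash
python3 st.py
```

```text
[-3.85 -0.89  0.95] [0.5368 0.0906 0.1192] [-3.141  0.     1.471] [ 0.3   0.67 -0.82  1.88  0.64  0.88 -0.94]
rel [-0.11277472 -0.05821829] [-1.27032549 -3.73685554]
```

Force is rising, which suggests the stop; I push a little more to confirm.

apply_moves(
  claw=[0.065,0.065,0.065,0.065,0.065],
  xyz=[
    [0,0.001,0],
    [0,0.001,0],
    [0,0.001,0],
    [0,0,0],
    [0,0,0],
  ],
  twist=[
    [0,0,0],
    [0,0,0],
    [0,0,0],
    [0,0,0],
    [0,0,0],
  ],
)

```text
clock: 11.8
position: [0.5373, 0.0905, 0.1191]
tool_rot: [-3.137, 0.002, 1.471]
force: [-25.5, -1.8, 14.8]
grip_width: 0.0647
finger_force: 12.5
```

```bash
python3 st.py
```

```text
[-25.51  -1.75  14.8 ] [0.5373 0.0905 0.1191] [-3.137e+00  2.000e-03  1.471e+00] [ 0.3   0.68 -0.82  1.88  0.64  0.88 -0.94]
rel [-0.11283181 -0.05779636] [ -4.27315523 -25.20810027]
```

The strap is firmly at its stop. I back off, raise, and look.

apply_moves(
  claw=[0.065,0.065,0.065,0.065,0.0,0.0,0.0,0.0,0.0,0.0,0.0,0.0],
  xyz=[
    [0,-0.005,0],
    [0,-0.015,0],
    [0,-0.02,0],
    [0,-0.015,0],
    [0,0,-0.02],
    [0,0,-0.03],
    [0,0,-0.03],
    [0,0,-0.03],
    [0,0,-0.03],
    [0,0,-0.03],
    [0,0,-0.03],
    [0,0,0],
  ],
  twist=[
    [0,0,0],
    [0,0,0],
    [0,0,0],
    [0,0,0],
    [0,0,0],
    [0,0,0],
    [0,0,0],
    [0,0,0],
    [0,0,0],
    [0,0,0],
    [0,0,0],
    [0,0,0],
  ],
)

```text
clock: 13.0
position: [0.4867, 0.0967, 0.3227]
tool_rot: [3.136, -0.001, 1.47]
force: [0.5, 0.4, -0.3]
grip_width: -0.0003
finger_force: 0.0
```

```bash
python3 - <<'E'
from h import *
d=snap('wrist','pics/w6.png'); import pickle; pickle.dump(d,open('w6.pkl','wb'))
im=cv2.imread('pics/w6.png')[:300,112:512]; cv2.imwrite('pics/w6c.png',cv2.resize(im,None,fx=2,fy=2,interpolation=cv2.INTER_CUBIC))
for q in['strap','lever_tip','doll']:
    for r in bot.find_in('wrist',q)[:2]:
      print(q,np.round(r['position'],3),round(r['score'],2),proj(d,r['position']).round()[0])
# predicted closed geometry -> crop pixels
P=np.array([.606,.197]); s=np.array([-.091,-.996])
for n,r,z in[('end',.128,.142),('bolt',0,.148),('levtip',.067,.204),('pivot',.11,.155)]:
    print(n,(proj(d,np.r_[P+r*s,z])[0]-[112,0])*2)
E
python3 st.py
```

```text
strap [0.597 0.136 0.141] 0.67 [348. 121.]
strap [0.334 0.211 0.14 ] 0.58 [98. 74.]
lever_tip [0.595 0.113 0.192] 0.82 [363. 150.]
lever_tip [0.337 0.194 0.193] 0.62 [75. 91.]
doll [ 0.525 -0.033  0.054] 0.91 [285. 230.]
doll [0.579 0.1   0.071] 0.75 [318. 145.]
end [467.66566398 358.54620871]
bolt [492.75329578 120.59533352]
levtip [521.70347741 266.59175588]
pivot [477.68798856 333.83932138]
[-0.17 -0.02 -0.76] [0.4851 0.0957 0.3186] [-3.141  0.     1.471] [ 0.49  0.36 -1.03  1.78  0.33  1.19 -0.74]
rel [-0.11287914 -0.11017037] [-0.03730723 -0.16316686]
```

View pics/w6c.png

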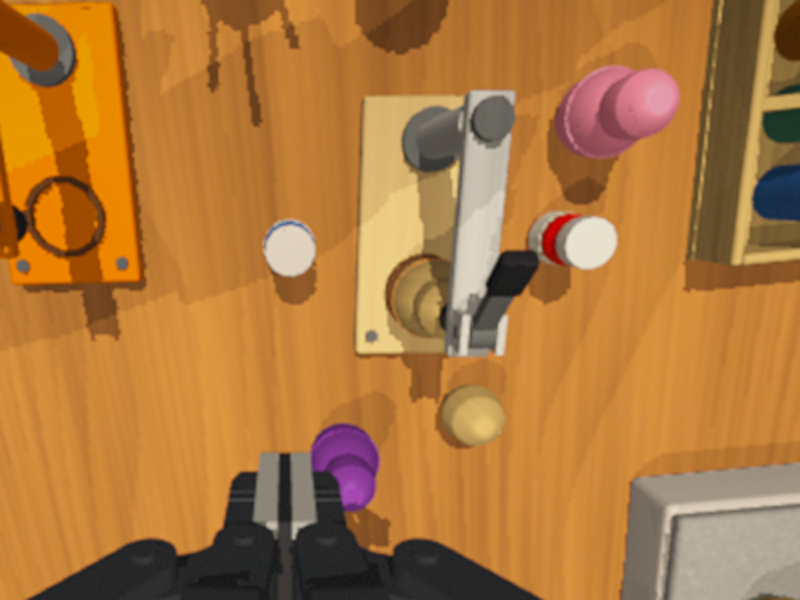

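The strap now lies over the doll, bolt at (492,118) and end at (476,353). The lever end at (518,258) matches the predicted closed position, and nothing else was disturbed. Next I go above the lever end with closed fingers.

apply_moves(
  claw=[0.0,0.0,0.0,0.0,0.0,0.0,0.0,0.0,0.0,0.0],
  xyz=[
    [0.0111,0.0279,0],
    [0.0111,0.0279,0],
    [0.0111,0.0279,0],
    [0.0111,0.0279,0],
    [0,0,0.02],
    [0,0,0.025],
    [0,0,0.025],
    [0,0,0.02],
    [0,0,0.007],
    [0,0,0],
  ],
  twist=[
    [0,0,0],
    [0,0,0],
    [0,0,0],
    [0,0,0],
    [0,0,0],
    [0,0,0],
    [0,0,0],
    [0,0,0],
    [0,0,0],
    [0,0,0],
  ],
)

```text
clock: 14.2
position: [0.6003, 0.1289, 0.2212]
tool_rot: [-3.14, 0.0, 1.471]
force: [-0.4, -0.1, 1.1]
grip_width: -0.0003
finger_force: 0.0
```

```bash
python3 - <<'E'
from h import *
d=snap('wrist','pics/w7.png')
im=cv2.imread('pics/w7.png')[60:360,100:420]; cv2.imwrite('pics/w7c.png',cv2.resize(im,None,fx=2,fy=2,interpolation=cv2.INTER_CUBIC))
E
python3 st.py
```

```text
[ 0.48 -0.09 -0.13] [0.6007 0.1291 0.2223] [-3.141 -0.     1.471] [ 0.27  0.66 -0.9   1.61  0.55  1.15 -0.86]
rel [-0.06807022  0.00151916] [-0.04358349  0.49090243]
```

View pics/w7c.png

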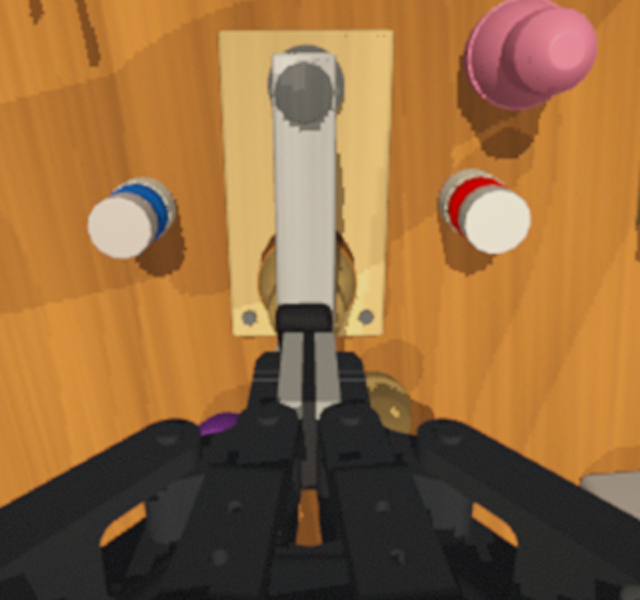

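Laterally aligned: the lever end shows at (304,318), straight ahead of and under the fingertips. I press down, following its arc.

apply_moves(
  claw=[0.0,0.0,0.0,0.0,0.0,0.0,0.0,0.0,0.0,0.0],
  xyz=[
    [0.004,0,0.004],
    [0,0,0.004],
    [0,0,0.004],
    [0.001,0,0.004],
    [0.001,0,0.004],
    [0.001,0,0.003],
    [0.001,0,0.003],
    [0.001,0,0.003],
    [0.001,0,0.003],
    [0.001,0,0.003],
  ],
  twist=[
    [0,0,0],
    [0,0,0],
    [0,0,0],
    [0,0,0],
    [0,0,0],
    [0,0,0],
    [0,0,0],
    [0,0,0],
    [0,0,0],
    [0,0,0],
  ],
)

```text
clock: 15.25
position: [0.6023, 0.1415, 0.188]
tool_rot: [3.14, -0.002, 1.472]
force: [0.7, 5.1, 7.8]
grip_width: -0.0001
finger_force: 3.5
```

```bash
python3 st.py
```

```text
[0.74 5.07 7.84] [0.6023 0.1415 0.188 ] [ 3.140e+00 -2.000e-03  1.472e+00] [ 0.24  0.7  -0.88  1.63  0.59  1.09 -0.9 ]
rel [-0.05562264  0.00185742] [5.11340097 0.23214167]
```

apply_moves(
  claw=[0.0,0.0,0.0,0.0,0.0,0.0,0.0,0.0],
  xyz=[
    [0.001,0,0.003],
    [0.001,0,0.003],
    [0.001,0,0.003],
    [0.001,0,0.003],
    [0,0,0.003],
    [0,0,0.003],
    [0,0,0.003],
    [0,0,0.003],
  ],
  twist=[
    [0,0,0],
    [0,0,0],
    [0,0,0],
    [0,0,0],
    [0,0,0],
    [0,0,0],
    [0,0,0],
    [0,0,0],
  ],
)

```text
clock: 16.05
position: [0.6024, 0.1441, 0.1632]
tool_rot: [3.141, -0.0, 1.471]
force: [1.0, 3.1, 4.9]
grip_width: 0.0001
finger_force: 2.4
```

```bash
python3 st.py
```

```text
[0.97 3.13 4.85] [0.6024 0.1441 0.1632] [ 3.141 -0.     1.471] [ 0.22  0.73 -0.86  1.65  0.61  1.06 -0.93]
rel [-0.05301399  0.00172464] [3.20871533 0.65500257]
```

apply_moves(
  claw=[0.0,0.0,0.0,0.0,0.0],
  xyz=[
    [0,0,0.0015],
    [0,0,0.0015],
    [0,0,0.001],
    [0,0,0],
    [0,0,0],
  ],
  twist=[
    [0,0,0],
    [0,0,0],
    [0,0,0],
    [0,0,0],
    [0,0,0],
  ],
)

```text
clock: 16.55
position: [0.6024, 0.1439, 0.1597]
tool_rot: [3.141, -0.0, 1.471]
force: [-0.3, 2.1, 10.4]
grip_width: 0.0004
finger_force: 5.3
```

```bash
python3 st.py
```

```text
[-0.32  2.09 10.45] [0.6024 0.1439 0.1597] [ 3.141 -0.     1.471] [ 0.22  0.73 -0.85  1.65  0.62  1.05 -0.93]
rel [-0.05315089  0.00174377] [ 2.04849558 -0.52819049]
```

Almost at the stop (top should be at 0.160); I press slightly more to make sure.

apply_moves(
  claw=[0.0,0.0,0.0,0.0],
  xyz=[
    [0,0,0.001],
    [0,0,0.001],
    [0,0,0],
    [0,0,0],
  ],
  twist=[
    [0,0,0],
    [0,0,0],
    [0,0,0],
    [0,0,0],
  ],
)

```text
clock: 16.95
position: [0.6026, 0.144, 0.159]
tool_rot: [3.14, 0.0, 1.471]
force: [-6.9, -0.4, 30.0]
grip_width: 0.0002
finger_force: 14.8
```

```bash
python3 st.py
```

```text
[-6.88 -0.37 29.98] [0.6026 0.144  0.159 ] [3.14  0.    1.471] [ 0.22  0.73 -0.85  1.65  0.62  1.05 -0.93]
rel [-0.05308858  0.00195431] [-1.05659012 -6.81321153]
```

The stop is reached (30 N). I lift straight up and check.

apply_moves(
  claw=[0.0,0.0,0.0,0.0,0.0,0.0,0.0,0.0,0.0],
  xyz=[
    [0,0,-0.005],
    [0,0,-0.015],
    [0,0,-0.03],
    [0,0,-0.03],
    [0,0,-0.03],
    [-0.02,-0.03,-0.03],
    [-0.02,-0.03,-0.01],
    [-0.01,-0.04,0],
    [0,0,0],
  ],
  twist=[
    [0,0,0],
    [0,0,0],
    [0,0,0],
    [0,0,0],
    [0,0,0],
    [0,0,0],
    [0,0,0],
    [0,0,0],
    [0,0,0],
  ],
)

```text
clock: 17.85
position: [0.4941, 0.1027, 0.3081]
tool_rot: [-3.141, 0.004, 1.471]
force: [0.8, -0.1, -0.2]
grip_width: 0.0
finger_force: 0.0
```

```bash
python3 - <<'E'
from h import *
d=snap('wrist','pics/w8.png'); snap('scene','pics/s8.png')
a=cv2.imread('pics/w8.png')[:300,112:512]; b=cv2.resize(cv2.imread('pics/s8.png')[150:290,230:400],(364,300),interpolation=cv2.INTER_CUBIC)
cv2.imwrite('pics/c8.png',np.hstack([a,b]))
for q in['lever_tip','doll']:
    for r in bot.find_in('wrist',q)[:3]: print(q,np.round(r['position'],3),round(r['score'],2))
E
python3 st.py
```

```text
lever_tip [0.332 0.192 0.194] 0.76
lever_tip [0.596 0.12  0.164] 0.75
doll [0.579 0.098 0.07 ] 0.75
doll [ 0.529 -0.031  0.048] 0.64
doll [0.712 0.201 0.062] 0.6
[ 0.84  1.17 -1.29] [0.4984 0.1039 0.3076] [ 3.141 -0.     1.47 ] [ 0.45  0.4  -1.02  1.77  0.37  1.18 -0.78]
rel [-0.10341637 -0.097667  ] [1.24913774 0.72307902]
```

View pics/c8.png

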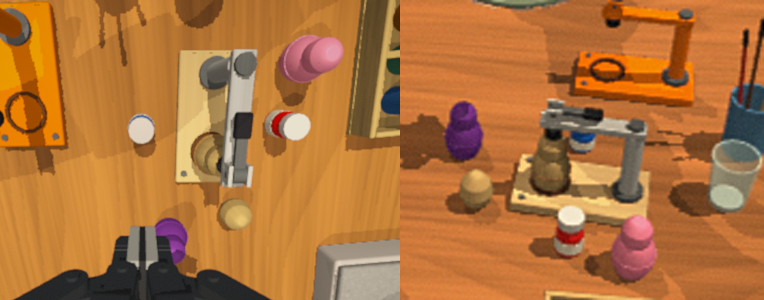

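The strap lies over the doll, the lever is level along it (black end at (243,125)), and the foot is on the doll's head. All the other things are standing where they were.

```bash
python3 -c "
from workcell import bot; print(bot.job_done())"
```

```text
the job is handed in; nothing more can be done
None
```

The job is handed in at about 18 s: the strap is closed against its stop and the cam lever is fully down with the foot on the doll's head; in the last pictures the doll and everything else are still standing in place.

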